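Take the bayonet filter cartridge out of its head

ROBOT

A 6-joint arm with a two-finger parallel gripper is mounted at the origin on a cart in front of the work surface, level with it; the furniture and walls round the work are solid. World frame = base frame: x ahead of the robot, y to its left, z up, the work surface at z = 0. Lengths are in m, angles in rad, forces in N, time in s.
With the tool pointing down it reaches from about 0.225 to 0.875 m from the base axis. Payload 3.4 kg.
Tool frame: the origin (TCP) lies at the very end of the fingers, on their centre line; the grasp point (between the pads) lies 19 mm behind it (manip.grasp_offset is the distance from the TCP to the grasp point, in m); x points along the fingers, y is the direction in which the jaws open and shut, and the axes are right-handed (so a half turn about x gives the same grasp; the last joint's range is limited). The gripper opens to 85 mm and grips with 20 to 120 N. Pads are 22 mm wide; open, the fingers measure 114 mm over their backs; the gripper's body (76 mm by 85 mm) begins 54 mm behind the grasp point. The pads swing forward as they close: fully open they stand 13 mm farther back than shut.
Start: joints at [1.076, 0.276, 1.505, -0, 1.361, -0.121], TCP at [0.21, 0.535, 0.231] pointing down, gripper open.
Joint ranges: [-2.89, 2.89], [-0.75, 2.08], [0.22, 2.7], [-1.18, 4.32], [0.11, 2.71], [-2.7, 2.7]. Speed limits (rad/s): [2.57, 2.57, 3.14, 3.14, 3.14, 3.14].

INTERFACE

Orientations are given as a unit quaternion [w, x, y, z].
In Python, from rig import manip gives the robot as it stands.
- The arm moves only by the tool step_arm, never from a script. Its argument "increments" is a list of rows, each an object with "grip": the opening, from 0 (shut) to 1 (fully open); "delta_pos": the shift along the world's x, y, z in m, a list of three; "twist": the turn about the world's z in degrees. A call has 1 to 10 rows; each row shifts and turns the commanded pose from where the row before left it; what a row does not reach is not made up. A row lasts 1/12 s, in which the tool goes at most 41.7 mm and 7.16 degrees, less where a joint would pass 70% of its speed; a pose out of reach is approached as far as the arm can. A call with a gripper value outside its range is refused whole. The fingers move at their own pace and stop on an object; "force" is the grip in N (left out, the last holds). Time passes only in rows, so rows that do not move let the fingers close. It gives the time, the measured TCP pose, the force and the opening at its end, in the units of the state.
- manip.get_state(): the state, without advancing time (a new reading comes with each control period).
- manip.get_image(name): name is "scene" or "side" or "wrist"; returns a dict with "img" (384x512x3 uint8, red, green, blue), "fx", "fy", "cx", "cy" (pixels), "D" ([k1, k2, p1, p2, k3] as OpenCV has them; the pictures are not rectified), "rvec" (rotation vector, rad) and "tvec" (3), from world to camera coordinates, as OpenCV has them; the wrist camera has in their place "mount" (4x4, takes a point from camera to tool coordinates, whose origin is the TCP and whose axes are the tool frame's). Camera axes: x right, y down, z forward; pixel columns grow to the right and rows downward; lengths in m; the calibration is good to about 2 mm. A picture is of the moment at which its call begins: read the wrist's pose just before it. There is no depth.
- manip.sign_off(): hands the job in, once; it reports no verdict.
The state is a dict: "clock": time; "qpos": joint angles; "qd": joint speeds; "effort": joint torques, N m; "position": TCP position; "ee_rot": TCP orientation; "contact_force": force on the tool from outside, world axes, zero at the start; "moment": the same for the moment, N m; "width": finger opening in m.
Only numpy, scipy, OpenCV 4.12 (cv2) and the standard library are available. Lean on these libraries where they do the work, as an engineer would, in place of code of your own. Each camera call takes 0.05 s, during which the arm holds its last target. There are 200 camera calls.

TASK

Unlock the filter cartridge in the filter head by turning its black grip bar anticlockwise (seen from above) until its hidden lugs find the entry slots - it only comes up there, short of there or past there it catches, so feel for the place with light pulls. Lift it out and set it down gently, standing upright on its foot in the steel drip tray, and let go. Leave the other things on the bench where they are.

Things in the scene. Friction and masses are not known exactly. Their poses are not given: they have to be found in the camera images.
- filter: the filter cartridge, loose, 97 mm tall, 0.25 to 0.5 kg, at first locked in the head with its foot 8 mm above the head's underside. Origin: centre of its flat round foot; z up along its axis; x along the grip bar. From the foot up: steel cylinder 48 mm in diameter, z 0 to 52 mm; aluminium cap 80 mm in diameter, z 52 to 61 mm; upright black grip bar, z 61 to 97 mm
- grip_bar (a point): a point in the cartridge's black grip bar, on its axis, 84 mm above the foot and 13 mm below the bar's top: a good height to grip. The bar is 66 mm long (x), 14 mm thick (y) and 36 mm high, to be gripped across its 14 mm. The turn may need more than one grasp
- lugs (a point): middle of the cartridge's two lugs (+x and -x, each 12 mm wide, 8 mm high, reaching 33 mm from the axis), on the axis, 34 mm above the foot. In the head they turn freely but rise only 1 mm before catching, except at the slots: there they rise. The slots' middle lies 43 to 112 degrees (0.75 to 1.95 rad) anticlockwise of the start, different each time and not to be seen
- mouth (a point): centre of the round mouth of the head, level with its rim 58 mm above the bench. The cartridge has 1.5 mm of play sideways in it. It is free to rise over only about 0.25 rad (15 degrees) of turn; about 25 degrees past that is a hard stop, with the lugs caught again, and another hard stop lies clockwise of the start. Raised by 55 mm, the cartridge is clear of the head
- head: the filter head, fixed to the bench: grey foot plate 130 x 100 x 8 mm with a round aluminium bowl, 92 mm in diameter, its rim 58 mm above the bench, and pipe stubs on its +y and -y sides. Origin: centre of the underside, on the bowl's upright axis; z up. Where the slots lie inside cannot be told from its yaw
- tray: the drip tray, steel, fixed: square, 150 x 150 mm outside, walls 4 mm thick and 20 mm high, floor 4 mm thick. Origin: centre of the underside; x and y along its sides
- indicator: a dark hand-held indicator lying on the bench, 163 x 67 x 28 mm, bystander; origin: centre of its underside
- test_gauge: a round pressure gauge lying on the bench, 105 x 68 x 32 mm, bystander; origin: centre of its underside
- spanner_1: a spanner lying on the bench, 166 mm long, 40 mm wide, bystander; origin: centre of its underside

How it is judged:
On the way:
1. the cartridge is lifted clear out of the head (z of filter in the frame of head above 0.06 m), for 0.1 s.
At the end, for the whole second after the job is handed in: the cartridge stands at rest on its foot on the tray's floor, within 6 degrees of upright, its foot wholly inside the tray (foot's centre within 50 mm of the tray's centre along each side) (x of filter in the frame of tray between -0.05 and 0.05 m and y of filter in the frame of tray between -0.05 and 0.05 m and z of filter in the frame of tray below 0.008 m and angle between filter's own z axis and vertical below 0.1 rad and linear speed of filter below 0.02 m/s); the robot touches nothing.
It fails at once if the cartridge is dropped or rammed into the tray: more than 80 N between them (contact force between filter and tray above 80 N).
It fails at once if a bystander is moved by more than 20 mm (distance of any of indicator, test_gauge, spanner_1 from where it was at the start of the episode above 0.02 m).
It also fails if it takes over 72 s, if anything falls off the work surface, if the arm or the gripper's body presses on something with over 40 N, if the wrist force passes 120 N, or if a joint passes its speed limit or range.

## Working session

There is one attempt and no reset: what is moved stays moved. The work goes in short steps, Python scripts to look and compute and a tool call to move; the robot and the scene stay as the last step left them, time stands still between calls to the robot, and variables do not carry over. Pictures are saved under pics/ and viewed, about 8 in all and at most 12, crops included, and the job is handed in when it is done.

Besides the shell and the picture viewer there is one more tool, called after "Emit:" by a JSON object that holds its "method" and its "body", one argument or row to a line. step_arm: Moves the arm, as the interface text tells. Its arguments: {"type":"object","properties":{"increments":{"type":"array"},"force":{"type":"number"}},"required":["increments"]}

```bash
mkdir -p pics
cat > h.py <<'E'
import numpy as np, cv2
from rig import manip
from scipy.spatial.transform import Rotation as R
def cam(name):
    s=manip.get_state(); d=manip.get_image(name)
    K=np.array([[d['fx'],0,d['cx']],[0,d['fy'],d['cy']],[0,0,1]]);D=np.array(d['D'],float)
    if 'mount' in d:
        q=s['ee_rot'];T=np.eye(4);T[:3,:3]=R.from_quat([q[1],q[2],q[3],q[0]]).as_matrix();T[:3,3]=s['position']
        M=T@np.array(d['mount']);Rc=M[:3,:3];o=M[:3,3]
    else:
        Rw=cv2.Rodrigues(np.array(d['rvec'],float))[0];Rc=Rw.T;o=-Rc@np.array(d['tvec'],float).ravel()
    return d['img'],K,D,Rc,o
def ray(c,uv,z):
    _,K,D,Rc,o=c
    p=cv2.undistortPoints(np.array(uv,float).reshape(-1,1,2),K,D).reshape(-1,2)
    d=np.c_[p,np.ones(len(p))]@Rc.T
    return o+d*((z-o[2])/d[:,2])[:,None]
def proj(c,P):
    _,K,D,Rc,o=c
    return cv2.projectPoints(np.array(P,float).reshape(-1,3),cv2.Rodrigues(Rc.T)[0],-Rc.T@o,K,D)[0].reshape(-1,2)
def save(c,n): cv2.imwrite('pics/'+n,c[0][:,:,::-1])
E
python3 - <<'E'
from h import *
s=manip.get_state();print(s)
a=[]
for n in('scene','side','wrist'):
    c=cam(n);save(c,n+'0.png');a.append(c[0]);print(n,c[4])
E
```

```text
{'clock': 0.0, 'qpos': array([ 1.07600096e+00,  2.76581186e-01,  1.50611141e+00,  2.10120459e-05,
        1.36069984e+00, -1.20998048e-01]), 'qd': array([ 0.00114045, -0.00134711,  0.00040012,  0.00254911,  0.00044063,
       -0.00060576]), 'effort': array([ 6.55078584e-04, -4.16770434e+01, -2.45801014e+01, -1.24118496e-04,
        1.09179641e-02, -2.05339127e-06]), 'position': array([0.20971223, 0.53483676, 0.23045624]), 'ee_rot': array([ 0.69459234,  0.13078653,  0.69499187, -0.13199492]), 'contact_force': array([-0.49292705, -0.7534855 , -0.35939253]), 'moment': array([-0.00351856, -0.0210806 ,  0.00414803]), 'width': 0.08526568846635807}
scene [-0.21558771 -0.55469222  0.96834939]
side [ 0.18525771 -0.89843674  0.54334223]
wrist [0.13371761 0.5631552  0.37299452]
```

View pics/scene0.png

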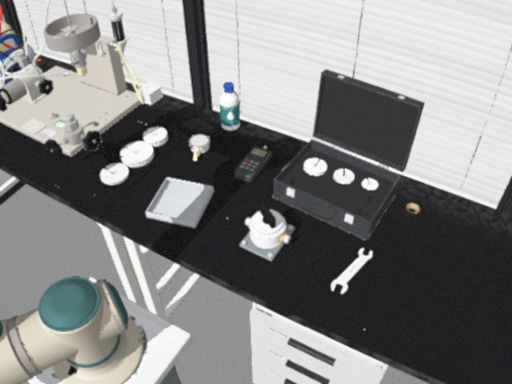

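View pics/side0.png

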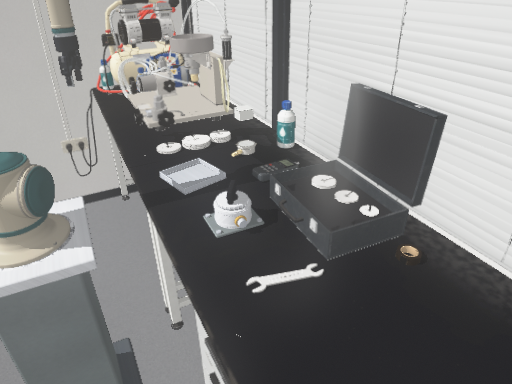

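The scene view shows the filter head near px (267,235), the tray near (180,202) and the indicator near (253,162). In the side view the head is near (233,210) and the tray near (193,175).

Run:
```python
from h import *
for n,pts in(('scene',[(268,236,.058),(180,202,.01),(258,162,.02),(200,145,.02),(352,270,0)]),('side',[(233,208,.058),(193,175,.01)])):
    c=cam(n)
    for u,v,z in pts: print(n,ray(c,(u,v),z)[0].round(3))
    u,v=pts[0][:2]
    k=c[0][v-50:v+40,u-60:u+60,::-1]
    cv2.imwrite(f'pics/{n}_c.png',cv2.resize(k,None,fx=5,fy=5,interpolation=cv2.INTER_CUBIC))
a=cv2.imread('pics/scene_c.png');b=cv2.imread('pics/side_c.png');cv2.imwrite('pics/cc.png',cv2.resize(np.vstack([a,b]),None,fx=.66,fy=.66))
```

```text
scene [ 0.451 -0.195  0.058]
scene [0.472 0.105 0.01 ]
scene [ 0.723 -0.01   0.02 ]
scene [0.704 0.196 0.02 ]
scene [ 0.499 -0.414  0.   ]
side [ 0.477 -0.203  0.058]
side [0.474 0.098 0.01 ]
```

View pics/cc.png

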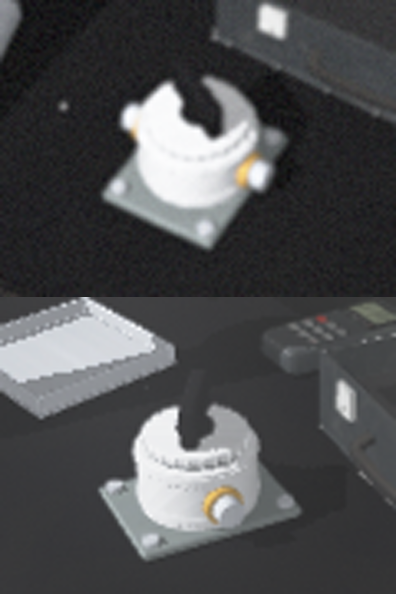

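The crops show the bowl with its cap and the black grip bar. The head is at about (0.465, -0.2). I'll move over it for a wrist view.

Emit:
{"method": "step_arm", "body": {
  "increments": [
    {"grip":1,"delta_pos":[0.012,-0.035,0.004],"twist":0},
    {"grip":1,"delta_pos":[0.012,-0.035,0.004],"twist":0},
    {"grip":1,"delta_pos":[0.012,-0.035,0.004],"twist":0},
    {"grip":1,"delta_pos":[0.012,-0.035,0.004],"twist":0},
    {"grip":1,"delta_pos":[0.012,-0.035,0.004],"twist":0},
    {"grip":1,"delta_pos":[0.012,-0.035,0.004],"twist":0},
    {"grip":1,"delta_pos":[0.012,-0.035,0.004],"twist":0},
    {"grip":1,"delta_pos":[0.012,-0.035,0.004],"twist":0},
    {"grip":1,"delta_pos":[0.012,-0.035,0.004],"twist":0},
    {"grip":1,"delta_pos":[0.012,-0.035,0.004],"twist":0}
  ]
}}

```text
clock: 1.08
position: [0.3299, 0.1837, 0.2717]
ee_rot: [0.695, 0.131, 0.695, -0.131]
contact_force: [0.2, 0.3, 0.0]
width: 0.0851
```

Emit:
{"method": "step_arm", "body": {
  "increments": [
    {"grip":1,"delta_pos":[0.012,-0.035,0.004],"twist":0},
    {"grip":1,"delta_pos":[0.012,-0.035,0.004],"twist":0},
    {"grip":1,"delta_pos":[0.012,-0.035,0.004],"twist":0},
    {"grip":1,"delta_pos":[0.012,-0.035,0.004],"twist":0},
    {"grip":1,"delta_pos":[0.012,-0.035,0.004],"twist":0},
    {"grip":1,"delta_pos":[0.012,-0.035,0.004],"twist":0},
    {"grip":1,"delta_pos":[0.012,-0.035,0.004],"twist":0},
    {"grip":1,"delta_pos":[0.012,-0.035,0.004],"twist":0},
    {"grip":1,"delta_pos":[0.012,-0.035,0.004],"twist":0},
    {"grip":1,"delta_pos":[0.012,-0.035,0.004],"twist":0}
  ]
}}

```text
clock: 1.92
position: [0.4501, -0.1666, 0.3115]
ee_rot: [0.695, 0.132, 0.695, -0.132]
contact_force: [0.5, 1.0, -0.4]
width: 0.0855
```

Run:
```python
from h import *
s=manip.get_state();print(s['clock'],s['position'],s['qpos'],s['contact_force'])
c=cam('wrist');save(c,'w1.png');print(c[4]);m=R.from_quat(s['ee_rot'][[1,2,3,0]]).as_matrix();print(m.round(3))
print(proj(c,[[.465,-.2,.07]]))
```

```text
1.9167 [ 0.45005631 -0.16660056  0.31152576] [-4.99889735e-01  9.30658238e-02  1.54302973e+00  3.03497016e-04
  1.50532826e+00 -1.69627862e+00] [ 0.4564272   1.01544392 -0.36468334]
[ 0.37389467 -0.13851963  0.45396835]
[[ 0.     0.366  0.931]
 [ 0.     0.931 -0.366]
 [-1.     0.     0.   ]]
[[242.0630595  175.76692585]]
```

View pics/w1.png

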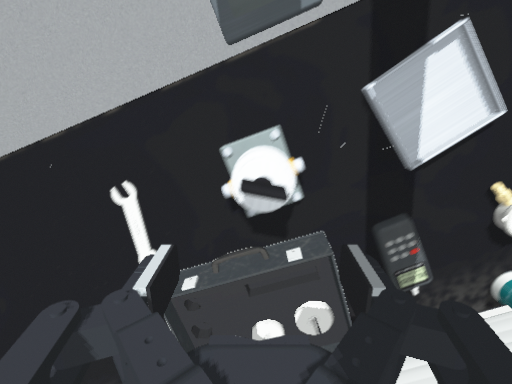

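The wrist view shows the bowl at (264,180), with the bar running roughly along the image's x axis at (265,188). The tray corners are near (363,90), (467,18), (506,112) and (411,169).

Run:
```python
from h import *
c=cam('wrist');im=c[0];g=cv2.cvtColor(im,cv2.COLOR_RGB2GRAY)
m=np.zeros_like(g);u,v=264,180
x0,x1,y0,y1=210,320,125,230
sub=g[y0:y1,x0:x1]
b=(sub>165).astype(np.uint8)
n,l,st,ce=cv2.connectedComponentsWithStats(b)
i=1+np.argmax(st[1:,4]);b=(l==i).astype(np.uint8)
b=cv2.morphologyEx(b,cv2.MORPH_OPEN,np.ones((5,5)))
h=cv2.convexHull(cv2.findNonZero(b));hm=cv2.fillConvexPoly(np.zeros_like(b),h,1)
(cx,cy),r=cv2.minEnclosingCircle(h);print('circ',cx+x0,cy+y0,r,st[i])
d=((sub<70)&(cv2.erode(hm,np.ones((3,3)))>0)).astype(np.uint8)
n,l,st,ce=cv2.connectedComponentsWithStats(d);i=1+np.argmax(st[1:,4]);d=(l==i).astype(np.uint8)
rc=cv2.minAreaRect(cv2.findNonZero(d));bp=cv2.boxPoints(rc)+[x0,y0];print(rc,bp)
print(ray(c,bp,.105).round(4));print('centre@rim',ray(c,[(cx+x0,cy+y0)],.058), ray(c,[(cx+x0,cy+y0)],.069))
P=ray(c,bp,.105)
for j in range(4):
  e=P[(j+1)%4]-P[j];print(np.linalg.norm(e).round(4),np.degrees(np.arctan2(e[1],e[0])).round(1))
T=ray(c,[(363,90),(467,18),(506,112),(411,169)],.02);print(T.round(3),T.mean(0))
k=cv2.resize(im[y0:y1,x0:x1,::-1],None,fx=5,fy=5,interpolation=cv2.INTER_CUBIC)
cv2.circle(k,(int(cx*5+2),int(cy*5+2)),int(r*5),(0,0,255),1);cv2.drawContours(k,[((bp-[x0,y0])*5+2).astype(int)],0,(0,255,0),1)
cv2.imwrite('pics/k.png',k)
```

```text
circ 268.0 166.0 46.87226486206055 [  18    0   83   81 3878]
((61.98408889770508, 54.88594436645508), (48.21723937988281, 19.811311721801758), 10.491477012634277) [[246.47480011 185.23608017]
 [250.08222961 165.75597   ]
 [297.49337769 174.53580856]
 [293.88594818 194.01591492]]
[[ 0.4746 -0.2032  0.105 ]
 [ 0.4522 -0.1889  0.105 ]
 [ 0.4854 -0.1365  0.105 ]
 [ 0.5088 -0.1497  0.105 ]]
centre@rim [[ 0.47222824 -0.17090121  0.058     ]] [[ 0.46957807 -0.17016374  0.069     ]]
0.0266 147.5
0.062 57.6
0.0269 -29.3
0.0635 -122.6
[[ 0.427 -0.005  0.02 ]
 [ 0.391  0.145  0.02 ]
 [ 0.534  0.18   0.02 ]
 [ 0.569  0.035  0.02 ]] [0.48025876 0.08890924 0.02      ]
```

View pics/k.png

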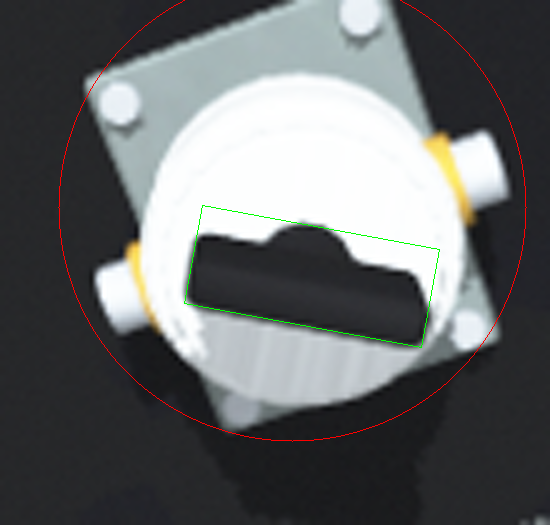

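The crop shows the bar's near face and its top, seen obliquely. The bar's yaw is about 57°. Twisting the tool by -101° squares the jaws with about 2.7 rad of anticlockwise travel left, and it puts the camera over the head.

Emit:
{"method": "step_arm", "body": {
  "increments": [
    {"grip":1,"delta_pos":[-0.0015,-0.005,0],"twist":-6.75},
    {"grip":1,"delta_pos":[-0.0015,-0.005,0],"twist":-6.75},
    {"grip":1,"delta_pos":[-0.0015,-0.005,0],"twist":-6.75},
    {"grip":1,"delta_pos":[-0.0015,-0.005,0],"twist":-6.75},
    {"grip":1,"delta_pos":[-0.0015,-0.005,0],"twist":-6.75},
    {"grip":1,"delta_pos":[-0.0015,-0.005,0],"twist":-6.75},
    {"grip":1,"delta_pos":[-0.0015,-0.005,0],"twist":-6.75},
    {"grip":1,"delta_pos":[-0.0015,-0.005,0],"twist":-6.75}
  ]
}}

```text
clock: 2.68
position: [0.4376, -0.2039, 0.3112]
ee_rot: [0.558, 0.434, 0.559, -0.434]
contact_force: [0.4, 0.1, 0.2]
width: 0.0856
```

Emit:
{"method": "step_arm", "body": {
  "increments": [
    {"grip":1,"delta_pos":[-0.0015,-0.005,0],"twist":-6.75},
    {"grip":1,"delta_pos":[-0.0015,-0.005,0],"twist":-6.75},
    {"grip":1,"delta_pos":[-0.0015,-0.005,0],"twist":-6.75},
    {"grip":1,"delta_pos":[-0.0015,-0.005,0],"twist":-6.75},
    {"grip":1,"delta_pos":[-0.0015,-0.005,0],"twist":-6.75},
    {"grip":1,"delta_pos":[-0.0015,-0.005,0],"twist":-6.75},
    {"grip":1,"delta_pos":[-0.0015,-0.005,0],"twist":-6.75},
    {"grip":1,"delta_pos":[0,0,0],"twist":0}
  ]
}}

```text
clock: 3.35
position: [0.4271, -0.2395, 0.3112]
ee_rot: [-0.338, -0.621, -0.339, 0.621]
contact_force: [-0.8, 0.4, 0.1]
width: 0.0856
```

Run:
```python
from h import *
s=manip.get_state();print(s['clock'],s['position'],s['qpos'].round(3));m=R.from_quat(s['ee_rot'][[1,2,3,0]]).as_matrix();print('jaw yaw',np.degrees(np.arctan2(m[1,1],m[0,1])))
c=cam('wrist');im=c[0];print(c[4])
q=proj(c,[[.47,-.175,.069]])[0];print(q)
x0,y0=(q-[60,50]).astype(int);x0=max(x0,0);y0=max(y0,0);print(x0,y0)
k=cv2.resize(im[y0:y0+100,x0:x0+120,::-1],None,fx=5,fy=5,interpolation=cv2.INTER_CUBIC);cv2.imwrite('pics/k2.png',k)
save(c,'w2.png')
```

```text
3.35 [ 0.42707538 -0.23949745  0.31115328] [-0.653  0.109  1.526 -0.     1.507 -0.081]
jaw yaw -32.789658150518015
[ 0.47132186 -0.17259645  0.45359692]
[258.93182977  98.18162516]
198 48
```

View pics/k2.png

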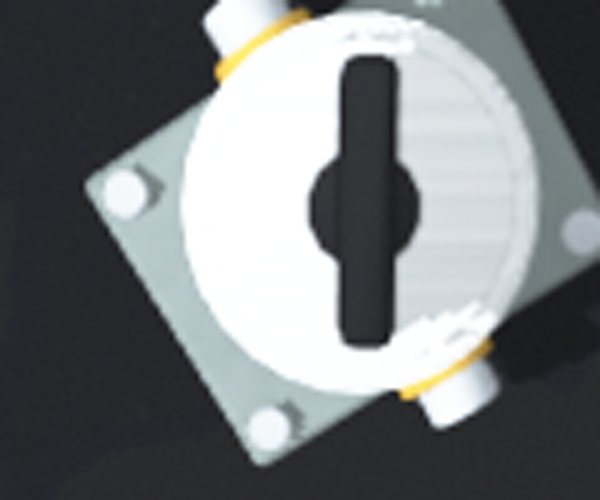

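Now seen from almost straight above: the bar runs from (272,59) to (271,117) in full-image pixels, with its centre near (271.4,88.3).

Run:
```python
from h import *
c=cam('wrist')
f=lambda u,v:(198+u/5-.4,48+v/5-.4)
P=ray(c,[f(369.5,57),f(366,348)],.105);e=P[0]-P[1];print(P.round(4),np.linalg.norm(e),np.degrees(np.arctan2(e[1],e[0])),'mid',P.mean(0))
print('rim',ray(c,[f(361,203)],.058),'cap hub',ray(c,[f(364,210)],.075))
s=manip.get_state();print(s['position'],(P.mean(0)-s['position']).round(4))
```

```text
[[ 0.5046 -0.1464  0.105 ]
 [ 0.4704 -0.2001  0.105 ]] 0.06367307855883826 57.48903168220538 mid [ 0.48748083 -0.1732747   0.105     ]
rim [[ 0.48874213 -0.17159368  0.058     ]] cap hub [[ 0.4877476  -0.17344002  0.075     ]]
[ 0.42730395 -0.2389435   0.31123618] [ 0.0602  0.0657 -0.2062]
```

Emit:
{"method": "step_arm", "body": {
  "increments": [
    {"grip":0.6,"delta_pos":[0.02,0.022,-0.02],"twist":0},
    {"grip":0.6,"delta_pos":[0.02,0.022,-0.02],"twist":0},
    {"grip":0.6,"delta_pos":[0.02,0.022,-0.02],"twist":0.3},
    {"grip":0.6,"delta_pos":[0,0,-0.025],"twist":0},
    {"grip":0.6,"delta_pos":[0,0,-0.025],"twist":0},
    {"grip":0.6,"delta_pos":[0,0,-0.02],"twist":0},
    {"grip":0.6,"delta_pos":[0,0,0],"twist":0}
  ]
}}

```text
clock: 4.03
position: [0.4847, -0.1712, 0.1773]
ee_rot: [-0.339, -0.617, -0.345, 0.621]
contact_force: [-0.1, 0.3, -0.2]
width: 0.0511
```

Run:
```python
from h import *
s=manip.get_state();print(s['clock'],s['position'],s['width'],s['contact_force'],s['moment'])
c=cam('wrist');save(c,'w3.png');print(proj(c,[[.4875,-.173,.105],[.5046,-.1464,.105],[.4704,-.2001,.105]]))
```

```text
4.0333 [ 0.48474473 -0.17121521  0.1772903 ] 0.05110810607264282 [-0.05606883  0.32475524 -0.17991265] [ 0.02073757  0.01619935 -0.02491712]
[[262.51188476 199.71133783]
 [263.04226515 161.74521349]
 [262.33855868 234.9374492 ]]
```

View pics/w3.png

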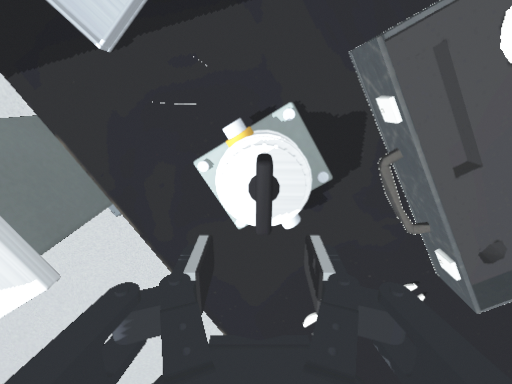

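The bar sits centred between the pads, but it appears about 6 px from where I predicted, along its own axis. I'll settle and measure again, this time the round hub and bar by mask.

Emit:
{"method": "step_arm", "body": {
  "increments": [
    {"grip":0.6,"delta_pos":[0,0,0],"twist":0},
    {"grip":0.6,"delta_pos":[0,0,0],"twist":0}
  ]
}}

```text
clock: 4.25
position: [0.4885, -0.1741, 0.183]
ee_rot: [0.342, 0.62, 0.34, -0.619]
contact_force: [-0.3, -0.9, 0.5]
width: 0.0512
```

Run:
```python
from h import *
s=manip.get_state();print(s['position'],s['qd'].round(3),s['ee_rot'])
c=cam('wrist');g=cv2.cvtColor(c[0],cv2.COLOR_RGB2GRAY)
y0,x0=145,225;sub=g[y0:236,x0:303]
d=(sub<90).astype(np.uint8);n,l,st,ce=cv2.connectedComponentsWithStats(d)
i=l[40,38];print(st[i],ce[i]+[x0,y0])
for y in range(150,240,4): 
  r=np.where(g[y,235:295]<90)[0]+235; print(y,(r.min(),r.max(),len(r)) if len(r) else None,end=' ')
print(g[146:166,263],g[222:245,263])
print(proj(c,[[.4875,-.173,.105],[.5046,-.1464,.105],[.4704,-.2001,.105]]))
m=R.from_quat(s['ee_rot'][[1,2,3,0]]).as_matrix();print(m.round(4))
print(ray(c,[(263.5,156),(263.5,232)],.105),ray(c,[(263.5,188)],.075))
```

```text
[ 0.48854828 -0.174094    0.18302068] [-0.003 -0.005 -0.004 -0.    -0.003  0.004] [ 0.3420231   0.62008325  0.34013174 -0.61873044]
[   0    7   78   84 2462] [262.92363932 205.46709992]
150 None 154 (np.int64(251), np.int64(263), 13) 158 (np.int64(250), np.int64(264), 15) 162 (np.int64(250), np.int64(264), 15) 166 (np.int64(250), np.int64(264), 15) 170 (np.int64(250), np.int64(264), 15) 174 (np.int64(248), np.int64(265), 18) 178 (np.int64(245), np.int64(269), 25) 182 (np.int64(243), np.int64(271), 29) 186 (np.int64(243), np.int64(271), 29) 190 (np.int64(244), np.int64(271), 28) 194 (np.int64(246), np.int64(268), 23) 198 (np.int64(250), np.int64(264), 15) 202 (np.int64(250), np.int64(264), 15) 206 (np.int64(250), np.int64(264), 15) 210 (np.int64(250), np.int64(294), 18) 214 (np.int64(250), np.int64(294), 16) 218 (np.int64(250), np.int64(294), 15) 222 (np.int64(250), np.int64(294), 23) 226 (np.int64(237), np.int64(294), 53) 230 (np.int64(235), np.int64(294), 60) 234 (np.int64(235), np.int64(294), 60) 238 (np.int64(235), np.int64(294), 60) [255 255 252 241 242 241 224 109  35  36  37  37  36  37  40  41  42  43
  44  44] [40 39 39 38 40 41 40 44 47 53 54 52 53 52 52 53 53 54 54 53 53 53 53]
[[255.63425909 196.92761148]
 [255.73811685 159.73050537]
 [255.84665438 231.51273893]]
[[ 3.000e-03  8.451e-01 -5.347e-01]
 [-1.400e-03 -5.347e-01 -8.451e-01]
 [-1.000e+00  3.300e-03 -4.000e-04]]
[[ 0.51144387 -0.14716777  0.105     ]
 [ 0.47577681 -0.20408239  0.105     ]] [[ 0.49251548 -0.17848449  0.075     ]]
```

Run:
```python
from h import *
c=cam('wrist');s=manip.get_state();print(s['position'])
P=ray(c,[(257,152.8),(257,231)],.105);print(P,np.linalg.norm(P[0]-P[1]),P.mean(0))
ax=np.array([.537*1,.8435,0]);print('from end',P[0]-.033*ax)
for z in(.069,.075,.09):print(z,ray(c,[(257,185.5)],z))
# cap outer ellipse at y row: bright extents
g=cv2.cvtColor(c[0],cv2.COLOR_RGB2GRAY)
for y in(180,184,188):
  r=np.where(g[y,200:330]>190)[0]+200;print(y,r.min(),r.max())
for x in(235,280):
  r=np.where(g[120:232,x]>190)[0]+120;print(x,r.min(),r.max())
```

```text
[ 0.48841651 -0.17421529  0.18300429]
[[ 0.50846936 -0.14236851  0.105     ]
 [ 0.47149008 -0.20038308  0.105     ]] 0.06879794474972796 [ 0.48997972 -0.1713758   0.105     ]
from end [ 0.49074836 -0.17020401  0.105     ]
0.069 [[ 0.48766014 -0.17488075  0.069     ]]
0.075 [[ 0.48869026 -0.17328689  0.075     ]]
0.09 [[ 0.49126558 -0.16930223  0.09      ]]
180 201 303
184 203 303
188 206 302
235 123 226
280 136 225
```

Emit:
{"method": "step_arm", "body": {
  "increments": [
    {"grip":0.6,"delta_pos":[0.001,0.002,-0.025],"twist":0},
    {"grip":0.6,"delta_pos":[0,0,-0.025],"twist":0},
    {"grip":0.6,"delta_pos":[0,0,-0.025],"twist":0},
    {"grip":0.6,"delta_pos":[0,0,-0.02],"twist":0},
    {"grip":0.6,"delta_pos":[0,0,-0.01],"twist":0},
    {"grip":0.6,"delta_pos":[0,0,0],"twist":0},
    {"grip":0.6,"delta_pos":[0,0,0],"twist":0}
  ]
}}

```text
clock: 4.93
position: [0.4891, -0.1721, 0.077]
ee_rot: [0.341, 0.62, 0.34, -0.619]
contact_force: [0.7, -1.3, 0.2]
width: 0.0516
```

Emit:
{"method": "step_arm", "body": {
  "increments": [
    {"grip":0.1,"delta_pos":[0,0,0],"twist":0},
    {"grip":0.1,"delta_pos":[0,0,0],"twist":0},
    {"grip":0.1,"delta_pos":[0,0,0],"twist":0},
    {"grip":0.0,"delta_pos":[0,0,0],"twist":0},
    {"grip":0.0,"delta_pos":[0,0,0],"twist":0}
  ],
  "force": 60
}}

```text
clock: 5.35
position: [0.4893, -0.172, 0.0775]
ee_rot: [0.342, 0.62, 0.34, -0.619]
contact_force: [-1.4, 0.1, 6.1]
width: 0.0131
```

Run:
```python
from h import *
s=manip.get_state();print(s)
```

```text
{'clock': 5.35, 'qpos': array([-4.72320504e-01,  3.27727247e-01,  1.85374600e+00,  4.85438693e-05,
        9.57527527e-01,  9.25072298e-02]), 'qd': array([ 3.46946428e-04,  2.53674985e-03, -1.25291894e-04,  6.02480836e-06,
        1.52458527e-03, -9.05931879e-04]), 'effort': array([-1.97883211e-01, -3.61981738e+01, -1.76686263e+01, -4.80963173e-02,
       -1.61708063e-01,  6.52570758e-03]), 'position': array([ 0.48930142, -0.17202984,  0.07753493]), 'ee_rot': array([ 0.34159726,  0.62006   ,  0.34009574, -0.61900872]), 'contact_force': array([-1.41837202,  0.13001798,  6.14849382]), 'moment': array([ 7.35046880e-02, -1.67467372e-02, -1.44789423e-05]), 'width': 0.013116936845251802}
```

Emit:
{"method": "step_arm", "body": {
  "increments": [
    {"grip":0,"delta_pos":[0,0,0],"twist":6},
    {"grip":0,"delta_pos":[0,0,0],"twist":6},
    {"grip":0,"delta_pos":[0,0,0],"twist":6},
    {"grip":0,"delta_pos":[0,0,0],"twist":6},
    {"grip":0,"delta_pos":[0,0,0],"twist":6},
    {"grip":0,"delta_pos":[0,0,0.001],"twist":4},
    {"grip":0,"delta_pos":[0,0,0.002],"twist":0},
    {"grip":0,"delta_pos":[0,0,0],"twist":0}
  ]
}}

```text
clock: 6.02
position: [0.4878, -0.1714, 0.0785]
ee_rot: [0.506, 0.493, 0.507, -0.493]
contact_force: [-0.8, -0.6, -7.0]
width: 0.013
```

```bash
cat > st.py <<'E'
from h import *
s=manip.get_state();m=R.from_quat(s['ee_rot'][[1,2,3,0]]).as_matrix()
print('t',s['clock'],'p',s['position'].round(4),'F',s['contact_force'].round(1),'M',s['moment'].round(2),'w',s['width'].round(4),'yaw',np.degrees(np.arctan2(m[1,1],m[0,1])).round(1),'q',s['qpos'].round(2), 'tilt',np.degrees(np.arccos(-m[2,0])).round(1))
E
python3 st.py
```

```text
Traceback (most recent call last):
  File "st.py", line 3, in <module>
    print('t',s['clock'],'p',s['position'].round(4),'F',s['contact_force'].round(1),'M',s['moment'].round(2),'w',s['width'].round(4),'yaw',np.degrees(np.arctan2(m[1,1],m[0,1])).round(1),'q',s['qpos'].round(2), 'tilt',np.degrees(np.arccos(-m[2,0])).round(1))
                                                                                                                 ^^^^^^^^^^^^^^^^
AttributeError: 'float' object has no attribute 'round'
```

Emit:
{"method": "step_arm", "body": {
  "increments": [
    {"grip":0,"delta_pos":[0,0,0.002],"twist":3},
    {"grip":0,"delta_pos":[0,0,0],"twist":3},
    {"grip":0,"delta_pos":[0,0,0],"twist":2},
    {"grip":0,"delta_pos":[0,0,0],"twist":0}
  ]
}}

```text
clock: 6.35
position: [0.4869, -0.1708, 0.0786]
ee_rot: [0.538, 0.456, 0.542, -0.457]
contact_force: [1.8, -0.9, -21.6]
width: 0.013
```

```bash
sed -i "s/'w',s\['width'\].round(4)/'w',round(s['width'],4)/" st.py
python3 st.py
```

```text
t 6.35 p [ 0.4869 -0.1708  0.0786] F [  1.8  -0.9 -21.6] M [-0.27 -0.54  0.03] w 0.013 yaw 9.6 q [-0.47  0.33  1.85  0.    0.97 -0.64] tilt 0.3
```

Emit:
{"method": "step_arm", "body": {
  "increments": [
    {"grip":0,"delta_pos":[0,0,-0.001],"twist":3},
    {"grip":0,"delta_pos":[0,0,0],"twist":3},
    {"grip":0,"delta_pos":[0,0,0],"twist":2},
    {"grip":0,"delta_pos":[0,0,0],"twist":0}
  ]
}}

```text
clock: 6.68
position: [0.487, -0.1708, 0.0786]
ee_rot: [0.569, 0.418, 0.572, -0.418]
contact_force: [0.6, 0.9, -18.0]
width: 0.013
```

Emit:
{"method": "step_arm", "body": {
  "increments": [
    {"grip":0,"delta_pos":[0,0,0],"twist":3},
    {"grip":0,"delta_pos":[0,0,0],"twist":3},
    {"grip":0,"delta_pos":[0,0,0],"twist":2},
    {"grip":0,"delta_pos":[0,0,0],"twist":0}
  ]
}}

```text
clock: 7.02
position: [0.4868, -0.1708, 0.0787]
ee_rot: [0.597, 0.377, 0.6, -0.377]
contact_force: [0.8, -0.2, -21.1]
width: 0.0126
```

```bash
python3 st.py
```

```text
t 7.0167 p [ 0.4868 -0.1708  0.0787] F [  0.8  -0.2 -21.1] M [-0.13 -0.17  0.02] w 0.0126 yaw 25.5 q [-0.47  0.33  1.85 -0.    0.97 -0.92] tilt 0.3
```

Emit:
{"method": "step_arm", "body": {
  "increments": [
    {"grip":0,"delta_pos":[0,0,-0.001],"twist":3},
    {"grip":0,"delta_pos":[0,0,0],"twist":3},
    {"grip":0,"delta_pos":[0,0,0],"twist":2},
    {"grip":0,"delta_pos":[0,0,0],"twist":0}
  ]
}}

```text
clock: 7.35
position: [0.4874, -0.1712, 0.0787]
ee_rot: [0.622, 0.334, 0.624, -0.334]
contact_force: [-0.8, 1.1, -14.0]
width: 0.0129
```

Emit:
{"method": "step_arm", "body": {
  "increments": [
    {"grip":0,"delta_pos":[0,0,0],"twist":3},
    {"grip":0,"delta_pos":[0,0,0],"twist":3},
    {"grip":0,"delta_pos":[0,0,0],"twist":2},
    {"grip":0,"delta_pos":[0,0,0],"twist":0}
  ]
}}

```text
clock: 7.68
position: [0.4888, -0.1721, 0.0803]
ee_rot: [0.645, 0.29, 0.644, -0.29]
contact_force: [-1.6, -0.3, -3.5]
width: 0.0128
```

```bash
python3 st.py
```

```text
t 7.6833 p [ 0.4888 -0.1721  0.0803] F [-1.6 -0.3 -3.5] M [-0.09  0.31  0.08] w 0.0128 yaw 41.6 q [-0.47  0.32  1.85 -0.    0.97 -1.2 ] tilt 0.1
```

It rose to z 0.0803 and the force fell to the weight alone, so the slots are found at about 70° of turn. I'll nudge toward the middle of the window and lift gently.

Emit:
{"method": "step_arm", "body": {
  "increments": [
    {"grip":0,"delta_pos":[0,0,0.001],"twist":3},
    {"grip":0,"delta_pos":[0,0,0.003],"twist":0},
    {"grip":0,"delta_pos":[0,0,0.003],"twist":0},
    {"grip":0,"delta_pos":[0,0,0],"twist":0}
  ],
  "force": 80
}}

```text
clock: 8.02
position: [0.489, -0.1719, 0.0877]
ee_rot: [0.653, 0.273, 0.651, -0.273]
contact_force: [-0.4, 0.7, -2.6]
width: 0.0122
```

```bash
python3 st.py
```

```text
t 8.0167 p [ 0.489  -0.1719  0.0877] F [-0.4  0.7 -2.6] M [0.12 0.23 0.06] w 0.0122 yaw 44.5 q [-0.47  0.32  1.84  0.    0.98 -1.25] tilt 0.1
```

Free. I'll lift it out.

Emit:
{"method": "step_arm", "body": {
  "increments": [
    {"grip":0,"delta_pos":[0,0,0.005],"twist":0},
    {"grip":0,"delta_pos":[0,0,0.008],"twist":0},
    {"grip":0,"delta_pos":[0,0,0.01],"twist":0},
    {"grip":0,"delta_pos":[0,0,0.01],"twist":0},
    {"grip":0,"delta_pos":[0,0,0.01],"twist":0},
    {"grip":0,"delta_pos":[0,0,0.01],"twist":0},
    {"grip":0,"delta_pos":[0,0,0.01],"twist":0},
    {"grip":0,"delta_pos":[0,0,0.01],"twist":0},
    {"grip":0,"delta_pos":[0,0,0.005],"twist":0},
    {"grip":0,"delta_pos":[0,0,0],"twist":0}
  ]
}}

```text
clock: 8.85
position: [0.4894, -0.1721, 0.166]
ee_rot: [0.654, 0.273, 0.651, -0.273]
contact_force: [-0.4, -0.1, -3.2]
width: 0.0131
```

```bash
python3 st.py
python3 - <<'E'
from h import *
for n in('scene','side'):save(cam(n),n+'1.png')
a=cv2.imread('pics/scene1.png')[120:280,130:330];b=cv2.imread('pics/side1.png')[100:260,130:330]
cv2.imwrite('pics/l.png',cv2.resize(np.hstack([a,b]),None,fx=2,fy=2))
c=cam('scene');print('cam px of tray',ray(c,[(180,202)],.01))
E
```

```text
t 8.85 p [ 0.4894 -0.1721  0.166 ] F [-0.4 -0.1 -3.2] M [-0.   -0.   -0.04] w 0.0131 yaw 44.6 q [-0.47  0.24  1.73  0.    1.17 -1.25] tilt 0.2
cam px of tray [[0.47202621 0.1048858  0.01      ]]
```

View pics/l.png

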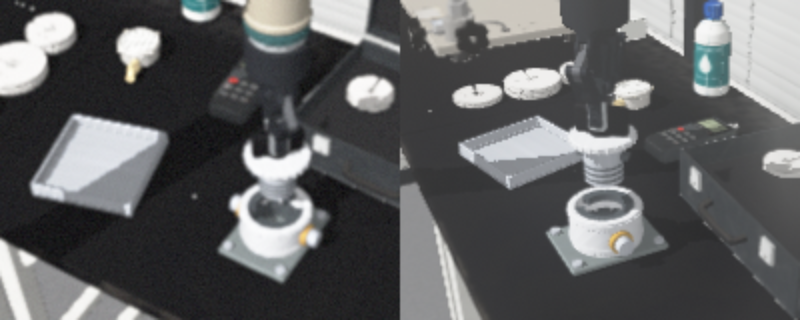

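Both views show the cartridge upright in the gripper and clear of the bowl. The tray rim corners in the scene view are near (166,177), (214,189), (195,226) and (147,211).

Run:
```python
from h import *
c=cam('scene');T=ray(c,[(166,177.5),(214,189),(195,226.5),(146.5,211.5)],.02);print(T.round(3),T.mean(0))
c=cam('side');T=ray(c,[(201,158.5),(185,193.5)],.02);print(T.round(3),T.mean(0))
```

```text
[[0.527 0.197 0.02 ]
 [0.557 0.043 0.02 ]
 [0.411 0.007 0.02 ]
 [0.388 0.159 0.02 ]] [0.47042078 0.10131011 0.02      ]
[[ 0.531  0.18   0.02 ]
 [ 0.413 -0.016  0.02 ]] [0.47186461 0.08181919 0.02      ]
```

Emit:
{"method": "step_arm", "body": {
  "increments": [
    {"grip":0,"delta_pos":[0,0.012,0],"twist":0},
    {"grip":0,"delta_pos":[-0.002,0.026,0],"twist":0},
    {"grip":0,"delta_pos":[-0.002,0.035,0],"twist":0},
    {"grip":0,"delta_pos":[-0.002,0.037,0],"twist":0},
    {"grip":0,"delta_pos":[-0.002,0.037,0],"twist":0},
    {"grip":0,"delta_pos":[-0.002,0.037,0],"twist":0},
    {"grip":0,"delta_pos":[-0.002,0.035,0],"twist":0},
    {"grip":0,"delta_pos":[-0.002,0.028,0],"twist":0},
    {"grip":0,"delta_pos":[-0.001,0.015,0],"twist":0},
    {"grip":0,"delta_pos":[0,0,0],"twist":0}
  ]
}}

```text
clock: 9.93
position: [0.4722, 0.0942, 0.164]
ee_rot: [0.652, 0.272, 0.654, -0.271]
contact_force: [0.7, -0.3, -3.0]
width: 0.0126
```

Emit:
{"method": "step_arm", "body": {
  "increments": [
    {"grip":0,"delta_pos":[0,0,-0.01],"twist":0},
    {"grip":0,"delta_pos":[0,0,-0.015],"twist":0},
    {"grip":0,"delta_pos":[0,0,-0.015],"twist":0},
    {"grip":0,"delta_pos":[0,0,-0.015],"twist":0},
    {"grip":0,"delta_pos":[0,0,-0.012],"twist":0},
    {"grip":0,"delta_pos":[0,0,-0.008],"twist":0},
    {"grip":0,"delta_pos":[0,0,-0.004],"twist":0},
    {"grip":0,"delta_pos":[0,0,0],"twist":0},
    {"grip":0,"delta_pos":[0,0,0],"twist":0}
  ]
}}

```text
clock: 10.68
position: [0.4738, 0.0899, 0.0854]
ee_rot: [0.652, 0.273, 0.652, -0.273]
contact_force: [-0.4, -0.6, -2.8]
width: 0.013
```

```bash
python3 st.py
python3 - <<'E'
from h import *
for n in('scene','side'):save(cam(n),n+'2.png')
a=cv2.imread('pics/scene2.png')[120:280,130:330];b=cv2.imread('pics/side2.png')[100:260,130:330]
cv2.imwrite('pics/l2.png',cv2.resize(np.hstack([a,b]),None,fx=2,fy=2))
E
```

```text
t 10.6833 p [0.4738 0.0899 0.0854] F [-0.4 -0.6 -2.8] M [ 0.04 -0.06 -0.02] w 0.013 yaw 44.6 q [ 0.04  0.27  1.92 -0.    0.95 -0.74] tilt 0.0
```

View pics/l2.png

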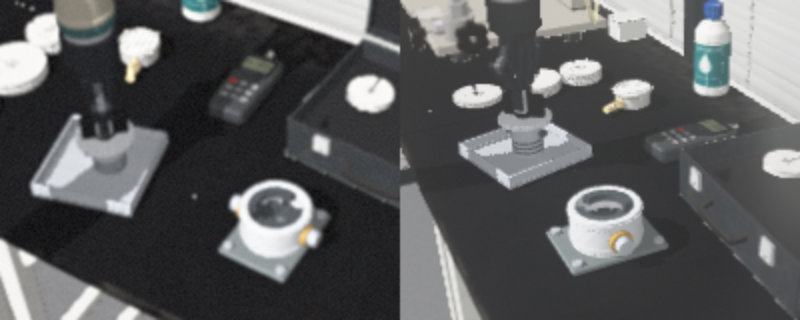

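The cartridge hangs upright over the middle of the tray. Foot height is about 0.016 and the floor is at 0.004, so I'll lower it slowly.

Emit:
{"method": "step_arm", "body": {
  "increments": [
    {"grip":0,"delta_pos":[0,0,-0.003],"twist":0},
    {"grip":0,"delta_pos":[0,0,-0.003],"twist":0},
    {"grip":0,"delta_pos":[0,0,-0.002],"twist":0},
    {"grip":0,"delta_pos":[0,0,-0.001],"twist":0},
    {"grip":0,"delta_pos":[0,0,-0.001],"twist":0},
    {"grip":0,"delta_pos":[0,0,0],"twist":0}
  ]
}}

```text
clock: 11.28
position: [0.4733, 0.0903, 0.0751]
ee_rot: [0.652, 0.273, 0.653, -0.273]
contact_force: [0.3, -0.2, -2.9]
width: 0.0125
```

Emit:
{"method": "step_arm", "body": {
  "increments": [
    {"grip":0,"delta_pos":[0,0,-0.001],"twist":0},
    {"grip":0,"delta_pos":[0,0,0],"twist":0}
  ]
}}

```text
clock: 11.45
position: [0.4735, 0.0903, 0.0742]
ee_rot: [0.652, 0.273, 0.652, -0.273]
contact_force: [0.9, 0.1, -3.8]
width: 0.0128
```

Emit:
{"method": "step_arm", "body": {
  "increments": [
    {"grip":0,"delta_pos":[0,0,-0.001],"twist":0},
    {"grip":0,"delta_pos":[0,0,0],"twist":0}
  ]
}}

```text
clock: 11.62
position: [0.4736, 0.0903, 0.0736]
ee_rot: [0.653, 0.273, 0.652, -0.273]
contact_force: [-0.2, 0.3, -0.5]
width: 0.0123
```

Contact is starting. I'll go 0.5 mm more and then release.

Emit:
{"method": "step_arm", "body": {
  "increments": [
    {"grip":0,"delta_pos":[0,0,-0.0005],"twist":0},
    {"grip":0,"delta_pos":[0,0,0],"twist":0},
    {"grip":0,"delta_pos":[0,0,0],"twist":0}
  ],
  "force": 30
}}

```text
clock: 11.87
position: [0.4737, 0.0902, 0.0736]
ee_rot: [0.653, 0.273, 0.652, -0.273]
contact_force: [-1.6, -0.2, 6.0]
width: 0.0127
```

Emit:
{"method": "step_arm", "body": {
  "increments": [
    {"grip":0.25,"delta_pos":[0,0,0],"twist":0},
    {"grip":0.4,"delta_pos":[0,0,0],"twist":0},
    {"grip":0.5,"delta_pos":[0,0,0],"twist":0},
    {"grip":0.5,"delta_pos":[0,0,0],"twist":0},
    {"grip":0.5,"delta_pos":[0,0,0],"twist":0}
  ]
}}

```text
clock: 12.28
position: [0.4736, 0.0903, 0.0727]
ee_rot: [0.652, 0.273, 0.652, -0.273]
contact_force: [0.8, 0.9, -0.5]
width: 0.0429
```

Emit:
{"method": "step_arm", "body": {
  "increments": [
    {"grip":0.5,"delta_pos":[0,0,0.01],"twist":0},
    {"grip":0.5,"delta_pos":[0,0,0.02],"twist":0},
    {"grip":0.5,"delta_pos":[0,0,0.03],"twist":0},
    {"grip":0.5,"delta_pos":[0,0,0.03],"twist":0},
    {"grip":0.5,"delta_pos":[0,0,0.03],"twist":0},
    {"grip":0.5,"delta_pos":[0,0,0.03],"twist":0},
    {"grip":0.5,"delta_pos":[0,0,0],"twist":0},
    {"grip":0.5,"delta_pos":[0,0,0],"twist":0}
  ]
}}

```text
clock: 12.95
position: [0.4747, 0.0904, 0.2246]
ee_rot: [0.654, 0.273, 0.651, -0.272]
contact_force: [-0.3, 0.3, -1.0]
width: 0.042
```

```bash
python3 st.py
python3 - <<'E'
from h import *
for n in('scene','side'):save(cam(n),n+'3.png')
a=cv2.imread('pics/scene3.png')[120:300,130:380];b=cv2.imread('pics/side3.png')[100:280,130:280]
cv2.imwrite('pics/l3.png',cv2.resize(np.hstack([a,b]),None,fx=2,fy=2))
E
```

```text
t 12.95 p [0.4747 0.0904 0.2246] F [-0.3  0.3 -1. ] M [-0.01  0.04 -0.04] w 0.042 yaw 44.6 q [ 0.04  0.14  1.7   0.    1.29 -0.74] tilt 0.3
```

View pics/l3.png

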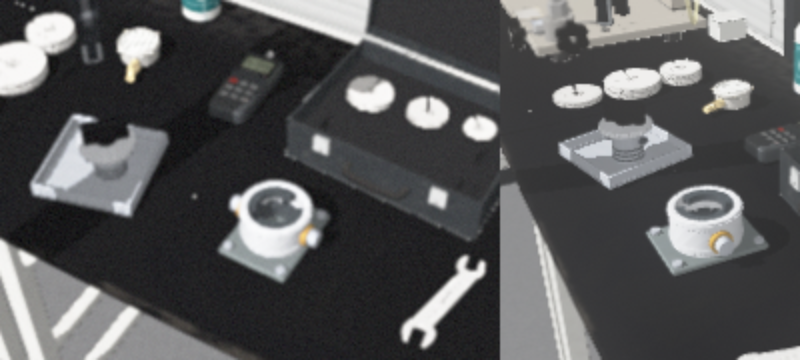

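The cartridge stands upright in the middle of the tray with the gripper well clear above it. The bystanders look unmoved.

```bash
python3 -c "
from rig import manip
print(manip.sign_off())"
```

```text
the job is handed in; nothing more can be done
None
```

The cartridge is out of the head and standing upright on its foot near the middle of the drip tray. I handed the job in at about 13 s on the robot's clock.

- **Unlocking:** I turned it anticlockwise in one grasp with light pulls of up to about 22 N. It came free at about 70–74° of turn.
- **Lift and placing:** I raised it straight out and lowered it slowly, pressing about 6 N at touchdown. I then opened the fingers and backed the gripper off about 150 mm.
- **Last checks:** the final scene and side pictures show the cartridge upright in the tray and nothing touching the gripper. The indicator, gauge and spanner look unmoved by eye; I did not measure them.
- **Where measurements disagreed:** the two wrist fixes of the bar differed by about 3–5 mm along its length. My estimates of the tray centre differed by up to about 20 mm between views. I used about (0.474, 0.090), so the foot should be within roughly 12 mm of the centre, against a 50 mm tolerance.

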